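# Wedge the short foot of a rocking gauge stand

## Task

The granite base of the dial-gauge stand rocks, because the foot under its front right corner is too short to reach the bench. With your fingertips push the orange wedge along the bench, thin edge first, under that foot until the foot just rests on it, not so far that the corner is lifted; then press down firmly (about 10 N) on the top of the granite above that foot, push the wedge farther in if it still gives, and take your hand away once the corner no longer gives. Do not grip, ram or lift the wedge, do not shove the stand along the bench, and leave the cubes and the caliper where they are.

Things in the scene. Friction and masses are not known exactly. Their poses are not given: they have to be found in the camera images.
- comparator: gauge stand, loose, 3.0 to 3.7 kg: dark granite base 180 (x) x 220 (y) x 28 mm, top 50 mm over the bench when level, on four black dome feet 68 mm (x) and 88 mm (y) from its middle; steel column with dial gauge, 195 mm over the base, at its far left. Origin: middle of the base, at bench level; x away from the robot, y left, z up at yaw 0. It stands level on three feet
- short_foot (a point): centre of the dome (ball of 11 mm radius) of the short front right foot (-x, -y), 15 to 21 mm over the bench: the dome hangs 4 to 10 mm clear. It does not move in its thread. A press of 4 to 5 N above it tips the corner down until the dome meets something. Once the dome bears on the wedge, pushing it harder than about 12 N shoves the stand along
- test_corner (a point): the point on the top face of the granite straight above the short foot, 22 mm from both edges; 50 mm above the bench when the stand is level. Press here
- wedge: loose orange plastic wedge, 120 long, 40 wide, 60 g, lying flat with its thin edge towards the short foot; 2 mm thick at the thin edge, rising evenly to 20 mm at the upright thick end. Origin: middle of the thin edge on the bench; +x points horizontally ahead out of the thin edge, so the thick end lies at x = -120 mm; z up. Its line ahead passes within 16 mm of the foot's centre, its thin edge 20 to 50 mm short of it
- wedge_back (a point): middle of the wedge's upright thick end face (40 wide, 20 high), 10 mm above the bench; push here
- wedge_ramp (a point): middle of the wedge's sloping top face, 60 mm behind the thin edge, 11 mm above the bench; z square to the slope (0.149 rad from vertical), x down the slope towards the thin edge
- gauged_cube_centre (a point): centre of a grey mortar cube, 28 mm, standing loose on the granite under the gauge; bystander
- next_cube_centre (a point): centre of a grey mortar cube, 28 mm, on the bench to the right of the stand; bystander
- third_cube_centre (a point): centre of another such cube beside it; bystander
- caliper: digital caliper, 235 long, lying on the bench in front of the stand; bystander
Not all that is in view belongs to the job. Leave any blue look-alike of the wedge alone.

How it is judged:
By the outcome, as a careful person would: the job done as asked, in the order asked, and still so for the second after the job is handed in, with the robot touching nothing.
It also fails if it takes over 48 s, if anything falls off the work surface, if the arm or the gripper's body presses on something with over 40 N, if the wrist force passes 120 N, or if a joint passes its speed limit or range.

## Robot

A 6-joint arm with a two-finger parallel gripper is mounted at the origin on a cart in front of the work surface, level with it; the furniture and walls round the work are solid. World frame = base frame: x ahead of the robot, y to its left, z up, the work surface at z = 0. Lengths are in m, angles in degrees, forces in N, time in s.
With the tool pointing down it reaches from about 0.4 to 0.925 m from the base axis. Payload 3.4 kg.
Tool frame: the origin (TCP) lies at the very end of the fingers, on their centre line; the grasp point (between the pads) lies 19 mm behind it; x points along the fingers, y is the direction in which the jaws open and shut, and the axes are right-handed (so a half turn about x gives the same grasp; the last joint's range is limited). The gripper opens to 85 mm and grips with 20 to 120 N. Pads are 22 mm wide; open, the fingers measure 114 mm over their backs; the gripper's body (76 mm by 85 mm) begins 54 mm behind the grasp point. The pads swing forward as they close: fully open they stand 13 mm farther back than shut.
Start: joints at [-76.69, 17.578, 86.31, -0, 76.112, -4.211], TCP at [0.173, -0.548, 0.231] pointing down, gripper open.
Joint ranges: [-179.03, 179.03], [-60, 130.46], [8.19, 133.38], [-81.62, 261.62], [5.75, 156.47], [-153.77, 153.77]. Speed limits (degrees/s): [147.25, 147.25, 180, 180, 180, 180].

## Interface

Orientations are given as [roll, pitch, yaw] about the fixed x, y, z axes, in that order (R = Rz(yaw) Ry(pitch) Rx(roll)).
In Python, from cell import robot gives the robot as it stands.
- The arm moves only by the tool apply_moves, never from a script. Its argument "moves" is a list of rows, each an object of numbers: "grip": the gripper command: -1 is shut, 1 is fully open, values between are in proportion; "x", "y", "z": the shift along the tool's x, y, z scaled (see below); "twist": the turn about the tool's x scaled (see below). A call has 1 to 20 rows; each row is the pose to reach, as a shift and turn from the pose measured when the call began, along the tool's axes at that moment; what a row does not reach only later rows make up. The controller multiplies each number of a shift by 0.4 m and each number of a turn by 30 degrees. A row lasts 1/12 s, in which the tool goes at most 41.7 mm and 7.16 degrees, less where a joint would pass 70% of its speed; a pose out of reach is approached as far as the arm can. A call with a number of a shift or a turn outside -1 to 1 is refused whole. A call with a gripper value outside its range is refused whole. The fingers move at their own pace and stop on an object; "grip_force" is the grip in N (left out, the last holds). Time passes only in rows, so rows that repeat a pose let the fingers close. It gives the time, the measured TCP pose, the force and the opening at its end, in the units of the state.
- robot.state(): the state, without advancing time (a new reading comes with each control period).
- robot.read_camera(name): name is "side" or "top" or "wrist"; returns a dict with "img" (480x640x3 uint8, red, green, blue), "depth" (480x640 float32, m along the optical axis (not along the pixel's ray), 0 where there is no reading), "fx", "fy", "cx", "cy" (pixels), "R" (3x3) and "t" (3): a world point X has camera coordinates R X + t. Camera axes: x right, y down, z forward; pixel columns grow to the right and rows downward; lengths in m; the calibration is good to about 2 mm. The wrist camera is an equidistant fisheye: a pixel r from the principal point sees the ray r / f radians off the axis. A picture is of the moment at which its call begins.
- robot.finish_job(): hands the job in, once; it reports no verdict.
Trained networks look in the newest picture that a camera, given by its name, has taken for a name from the list of things; names that differ only in an ending like _2 or _b are one class to them, and where a whole thing is asked for, a point or a joint stands for the part that bears it (a point fixed in the world has none). Each returns a list of dicts, best first, with "conf" (0 to 1); they miss things now and then, are a little off and sometimes report something else, mostly with a low value. They report only what shows in the picture. A call takes as long as a camera call. They do not tell look-alikes from the thing itself.
- robot.spot_in(camera, target): "centre" ([row, column] in pixels, amid what is visible of it).
- robot.landmark_of(camera, target): "centre" ([row, column] in pixels: a listed point, or the origin of a listed thing).
The state is a dict: "clock": time; "q": joint angles; "joint_velocities": joint speeds; "tau": joint torques, N m; "ee_pos": TCP position; "orientation": TCP orientation; "contact_force": force on the tool from outside, world axes, zero at the start; "moment": the same for the moment, N m; "width": finger opening in m.
Only numpy, scipy, OpenCV 4.12 (cv2) and the standard library are available. Lean on these libraries where they do the work, as an engineer would, in place of code of your own. Each camera call takes 0.05 s, during which the arm holds its last target.

## Working session

There is one attempt and no reset: what is moved stays moved. The work goes in short steps, Python scripts to look and compute and a tool call to move; the robot and the scene stay as the last step left them, time stands still between calls to the robot, and variables do not carry over. Pictures are saved under pics/ and viewed, and the job is handed in when it is done.

Besides the shell and the picture viewer there is one more tool, called after "Request:" as name(argument=value, ...) on one line, values as JSON. apply_moves: Moves the arm, as the interface text tells. Its arguments: {"type":"object","properties":{"moves":{"type":"array","items":{"type":"object","properties":{"grip":{"type":"number"},"x":{"type":"number","minimum":-1,"maximum":1},"y":{"type":"number","minimum":-1,"maximum":1},"z":{"type":"number","minimum":-1,"maximum":1},"twist":{"type":"number","minimum":-1,"maximum":1}}}},"grip_force":{"type":"number"}},"required":["moves"]}

```bash
mkdir -p pics; ls
python3 - <<'E'
from cell import robot
import cv2,pickle
print(robot.state())
for n in ("top","side","wrist"):
    c=robot.read_camera(n); pickle.dump(c,open(f"{n}0.pkl","wb"))
    cv2.imwrite(f"pics/{n}0.png",c["img"][:,:,::-1]); print(n,c["fx"],c["fy"],c["cx"],c["cy"],c["R"],c["t"])
    for t in ["comparator","short_foot","test_corner","wedge","wedge_back","wedge_ramp","caliper","next_cube_centre"]:
        print(t,[(r["centre"],round(r["conf"],2)) for r in robot.landmark_of(n,t)][:3])
E
```

```text
pics
{'clock': 0.0, 'q': array([-7.66886982e+01,  1.76223122e+01,  8.63842467e+01, -7.28162787e-04,
        7.61113551e+01, -4.21085029e+00]), 'joint_velocities': array([-0.0411756 , -0.0199227 , -0.05897367,  0.01421336, -0.02318962,
        0.01626019]), 'tau': array([ 1.37840834e-03, -4.57544768e+01, -2.51913267e+01, -1.35581117e-04,
        1.30918369e-02, -1.02443221e-05]), 'ee_pos': array([ 0.17293083, -0.5476391 ,  0.23037818]), 'orientation': array([-93.86755117,  89.88208392, 103.65477645]), 'contact_force': array([-0.2359949 , -0.36023429, -0.11092676]), 'moment': array([-0.03315159, -0.02891509, -0.00861334]), 'width': 0.08552019211960615}
top 557.8424459321286 557.8424459321286 320.9033230595688 245.89339649276394 [[ 0.00758428 -0.99997012 -0.00149419]
 [-0.9967613  -0.00744029 -0.08007216]
 [ 0.08005865  0.00209664 -0.99678795]] [0.0444593  0.56422793 1.01349602]
comparator [([229.0, 232.6], 0.87)]
short_foot [([274.3, 289.9], 0.64), ([280.7, 318.3], 0.61), ([202.6, 236.2], 0.46)]
test_corner [([271.3, 267.2], 0.64), ([148.9, 377.1], 0.27)]
wedge [([279.1, 290.5], 0.97),
[... 553 characters left out ...]
t_foot [([289.6, 275.8], 0.27)]
test_corner [([218.2, 273.8], 0.87)]
wedge [([248.7, 273.5], 0.78), ([357.1, 239.9], 0.62)]
wedge_back [([291.5, 272.2], 0.72), ([402.3, 290.2], 0.7)]
wedge_ramp [([269.1, 274.8], 0.84), ([374.5, 265.1], 0.76)]
caliper [([217.8, 214.7], 0.75)]
next_cube_centre [([293.0, 392.8], 0.77)]
wrist 371.64829954431775 371.64829954431775 320.6059809768817 247.6632759352772 [[ 3.00758801e-01 -9.53699837e-01  8.74413135e-04]
 [-9.13088325e-01 -2.87686604e-01  2.88974269e-01]
 [-2.75343156e-01 -8.77099710e-02 -9.57336465e-01]] [-0.57693262 -0.03787772  0.37926746]
comparator []
short_foot []
test_corner []
wedge []
wedge_back []
wedge_ramp []
caliper []
next_cube_centre []
```

View pics/top0.png

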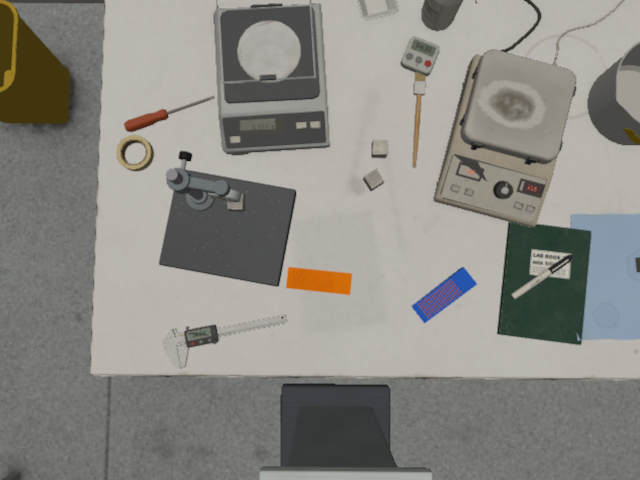

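View pics/side0.png

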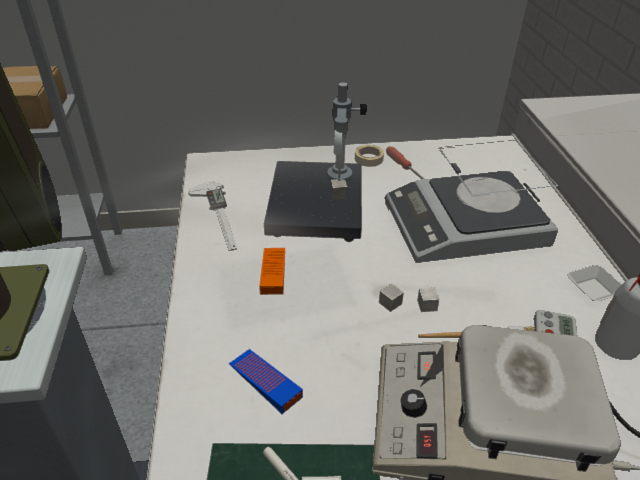

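View pics/wrist0.png

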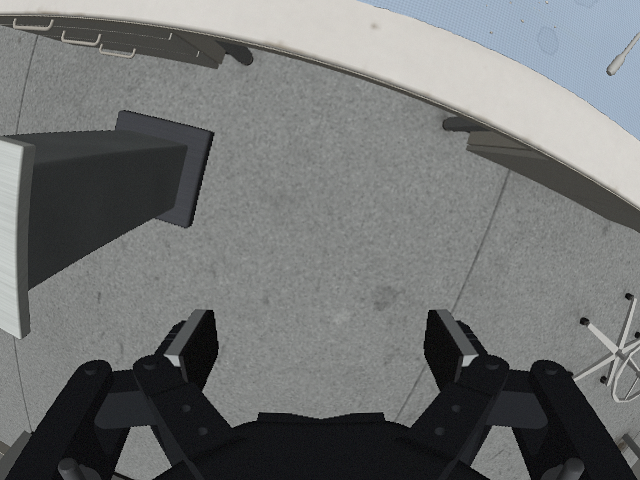

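The top view shows the orange wedge at (280,319) with its thin edge to the left, towards the stand's right edge. The blue look-alike is at (294,444), the stand at (229,230), the caliper at (338,225) and the cubes at (149,379) and (180,373). I choose the orange wedge. Next I measure it and take a close crop.

```bash
cat > h.py <<'E'
import numpy as np,cv2,pickle
def load(n): return pickle.load(open(n,"rb"))
def ray(c,px):  # px=[row,col] pinhole
    d=np.array([(px[1]-c["cx"])/c["fx"],(px[0]-c["cy"])/c["fy"],1.0]); return c["R"].T@d, -c["R"].T@c["t"]
def at_z(c,px,z):
    d,o=ray(c,px); return o+d*(z-o[2])/d[2]
def proj(c,X):
    p=c["R"]@np.asarray(X,float)+c["t"]; return np.array([c["fy"]*p[1]/p[2]+c["cy"],c["fx"]*p[0]/p[2]+c["cx"]])
def orange(c):
    h=cv2.cvtColor(c["img"],cv2.COLOR_RGB2HSV); return cv2.inRange(h,(5,150,80),(20,255,255))
E
python3 - <<'E'
from h import *
for n in("top","side"):
    c=load(n+"0.pkl"); m=orange(c); k,l,s,_=cv2.connectedComponentsWithStats(m)
    i=1+np.argmax(s[1:,4]); print(n,s[1:,:][s[1:,4]>30])
    m=(l==i).astype(np.uint8)
    cnt=cv2.findContours(m,cv2.RETR_EXTERNAL,cv2.CHAIN_APPROX_NONE)[0][0]
    b=cv2.boxPoints(cv2.minAreaRect(cnt)); print(b)
    b2=cv2.approxPolyDP(cnt,4,True)[:,0]; print(b2.tolist())
    ys,xs=np.nonzero(m)
    x0,y0,w,h=cv2.boundingRect(cnt)
    cr=c["img"][y0-60:y0+h+40,x0-60:x0+w+40]; 
    cv2.imwrite(f"pics/{n}_crop.png",cv2.resize(cr,None,fx=4 if n=="side" else 3,fy=4 if n=="side" else 3,interpolation=cv2.INTER_CUBIC)[:600,:800,::-1])
c=load("top0.pkl")
# granite by depth: fit
d=c["depth"]; rr,cc=np.mgrid[0:480,0:640]
P=np.stack([(cc-c["cx"])/c["fx"]*d,(rr-c["cy"])/c["fy"]*d,d],-1)-c["t"]; W=P@c["R"]
m=((W[...,2]>0.04)&(W[...,2]<0.06)&(cc>140)&(cc<310)&(rr>155)&(rr<300)).astype(np.uint8)
k,l,s,_=cv2.connectedComponentsWithStats(m);i=1+np.argmax(s[1:,4]);m=(l==i).astype(np.uint8)
p=W[m>0]; print("z top",np.median(p[:,2]))
A=np.c_[p[:,:2],np.ones(len(p))]; print("plane",np.linalg.lstsq(A,p[:,2],rcond=None)[0])
r=cv2.minAreaRect((p[:,:2]*1000).astype(np.float32)); print(r,cv2.boxPoints(r))
bz=W[300:330,300:400,2]; print("bench z",np.median(bz))
om=orange(c)>0; q=W[om]; r=cv2.minAreaRect((q[:,:2]*1000).astype(np.float32)); print("wedge",r,cv2.boxPoints(r))
for px in([279.1,290.5],[281.4,350.7]): print(at_z(c,px,0.002 if px[1]<300 else .01))
s=load("side0.pkl")
for px,z in(([248.7,273.5],0),([291.5,272.2],.01),([269.1,274.8],.011),([218.2,273.8],.05)): print("side",at_z(s,px,z))
print("tc top",at_z(c,[271.3,267.2],.05))
print("next cubes", [at_z(c,p,.014) for p in([179.8,373.5],[150.5,379])], "caliper end",at_z(c,[318,287],.005))
E
```

```text
top [[ 125  110   42   21  372]
 [ 287  268   65   26 1297]]
[[286.1219  287.42938]
 [288.2516  266.98456]
 [351.2967  273.55176]
 [349.167   293.99658]]
[[288, 270], [287, 287], [349, 293], [351, 274]]
side [[260 248  25  40 887]]
[[259.61996 286.98193]
 [261.5272  246.92989]
 [284.6652  248.03168]
 [282.75797 288.08374]]
[[264, 248], [260, 287], [282, 286], [284, 248]]
z top 0.04915517776886701
plane [0.00393545 0.00195661 0.04645933]
((596.9737548828125, 220.37109375), (221.3679962158203, 180.66099548339844), 80.03475189208984) [[488.85214 126.98876]
 [666.7875   95.72524]
 [705.09534 313.75342]
 [527.16003 345.01694]]
bench z -0.0002223538759927735
wedge ((618.9952392578125, 66.4775390625), (771.4973754882812, 276.4875183105469), 77.88536071777344) [[ 402.87375 -281.6674 ]
 [ 673.20386 -339.6934 ]
 [ 835.1167   414.62247]
 [ 564.7866   472.64847]]
[0.50229038 0.10560123 0.002     ]
[ 0.49868356 -0.00750797  0.01      ]
side [0.50414615 0.11371524 0.        ]
side [ 0.49554081 -0.00856873  0.01      ]
side [0.50310475 0.0454911  0.011     ]
side [0.50846601 0.14202567 0.05      ]
tc top [0.51503209 0.14506475 0.05      ]
next cubes [array([ 0.69067914, -0.04977111,  0.014     ]), array([ 0.74710684, -0.06021069,  0.014     ])] caliper end [0.42955669 0.11111038 0.005     ]
```

Run:
```python
from h import *
from scipy.optimize import least_squares
cs=[load("top0.pkl"),load("side0.pkl")]
# wedge silhouettes: fit pose (x,y,yaw) by matching projected hull to mask contour (mask soft IoU)
def verts(p):
    c,s=np.cos(p[2]),np.sin(p[2]); out=[]
    for u,v,z in[(0,.02,0),(0,-.02,0),(0,.02,.002),(0,-.02,.002),(-.12,.02,0),(-.12,-.02,0),(-.12,.02,.02),(-.12,-.02,.02)]:
        out.append([p[0]+c*u-s*v,p[1]+s*u+c*v,z])
    return out
data=[]
for c in cs:
    m=orange(c);k,l,s,_=cv2.connectedComponentsWithStats(m);i=1+np.argmax(s[1:,4]);m=cv2.morphologyEx((l==i).astype(np.uint8),cv2.MORPH_CLOSE,np.ones((5,5)))
    cnt=cv2.findContours(m,cv2.RETR_EXTERNAL,cv2.CHAIN_APPROX_NONE)[0][0][:,0]
    data.append((c,cv2.convexHull(cnt).reshape(-1,2)[:,:].astype(float),cnt))
def res(p,which=(0,1)):
    r=[]
    for w in which:
        c,_,cnt=data[w]
        v=np.array([proj(c,X)[::-1] for X in verts(p)],np.float32); h=cv2.convexHull(v)
        r+= [cv2.pointPolygonTest(h,(float(a),float(b)),True) for a,b in cnt]
    return np.array(r)
for w in((0,),(1,),(0,1)):
    f=least_squares(lambda p:res(p,w)-0.3,[.502,.108,np.radians(88)],x_scale=[.01,.01,.1],diff_step=1e-4,loss="soft_l1")
    p=f.x; print(w,p[:2],np.degrees(p[2]),np.abs(f.fun).mean(), "back",p[:2]-.12*np.array([np.cos(p[2]),np.sin(p[2])]))
    F=np.array([.5148,.1455]);d=F-p[:2];a=np.array([np.cos(p[2]),np.sin(p[2])]);print("ahead",d@a,"left",a[0]*d[1]-a[1]*d[0])
# stand corners from side/top by projecting model
ctr=np.array([.597,.2204]);y=np.radians(-10)
for c,n in zip(cs,("top","side")):
    im=c["img"].copy()
    for u,v in((-.09,-.11),(-.09,.11),(.09,.11),(.09,-.11)):
        X=[ctr[0]+np.cos(y)*u-np.sin(y)*v,ctr[1]+np.sin(y)*u+np.cos(y)*v,.05]; r=proj(c,X); cv2.circle(im,(int(round(r[1])),int(round(r[0]))),2,(255,0,0),-1); print(n,r)
    cv2.polylines(im,[cv2.convexHull(np.array([proj(c,X)[::-1] for X in verts(p)],np.int32))],True,(0,255,0),1)
    r=proj(c,[.5148,.1455,.018]);cv2.circle(im,(int(r[1]),int(r[0])),2,(0,255,255),-1)
    cr=im[150:310,150:370] if n=="top" else im[150:310,200:400]
    cv2.imwrite(f"pics/{n}_fit.png",cv2.resize(cr,None,fx=3,fy=3,interpolation=cv2.INTER_CUBIC)[:,:,::-1])
```

```text
(0,) [0.50605718 0.11268284] 84.26552152616581 0.6506609333779053 back [ 0.49406696 -0.00671663]
ahead 0.033526497892941126 left -0.005420021504560559
(1,) [0.50696877 0.13095351] 84.50064911812444 1.1826101167123289 back [0.49546864 0.01150584]
ahead 0.015230037970400963 left -0.006401124962683432
(0, 1) [0.50555484 0.11361827] 84.5533542667049 0.9634685829770495 back [ 0.49416459 -0.00583993]
ahead 0.03261532250371276 left -0.006177240416902884
top [285.70769066 276.63584836]
top [263.5728292  156.88690818]
top [166.89142816 176.97312667]
top [188.38504025 295.12848122]
side [223.64554311 263.7651522 ]
side [160.04604219 277.35871193]
side [162.98490962 361.88091071]
side [227.65321347 362.23930419]
```

View pics/top_fit.png

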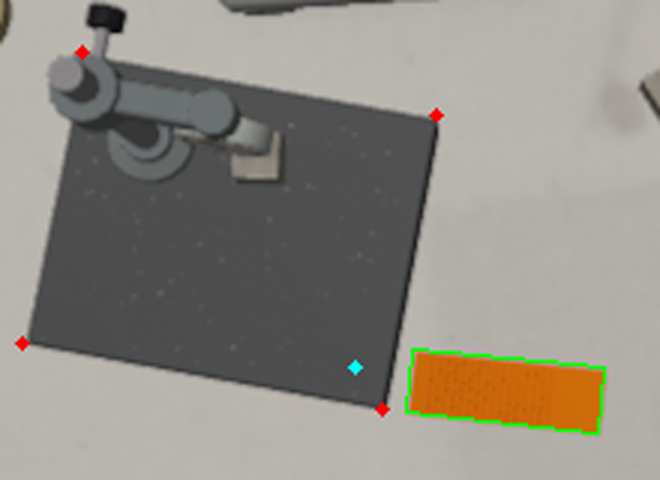

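View pics/side_fit.png

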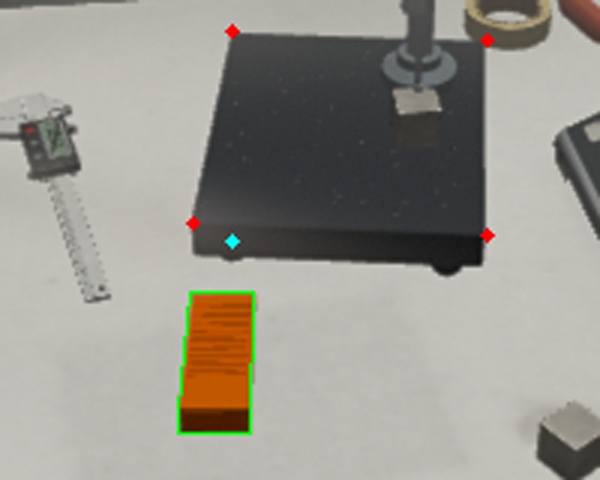

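```bash
cat >> h.py <<'E'
from scipy.spatial.transform import Rotation as Ro
def plan(robot,tgt,dirz=None):
    s=robot.state(); R=Ro.from_euler("xyz",s["orientation"],degrees=True).as_matrix()
    d=R.T@(np.asarray(tgt)-s["ee_pos"])/0.4
    print("clock",round(s["clock"],2),"pos",s["ee_pos"].round(4),"F",s["contact_force"].round(2),"w",round(s["width"],4))
    print("y-axis",R[:,1].round(3),"z-axis",R[:,2].round(3),"x-axis",R[:,0].round(3))
    print("move xyz",d.round(4))
    if dirz is not None:
        for sg in(1,-1):
            v=R.T@(sg*np.array([np.cos(dirz),np.sin(dirz),0])); a=np.degrees(np.arctan2(-v[1],v[2])); print("twist for z=",sg,a.round(2),"scaled",(a/30).round(4))
E
python3 - <<'E'
from h import *
from cell import robot
plan(robot,[.49,-.05,.15],np.radians(84.4))
E
```

```text
clock 1.35 pos [ 0.1731 -0.5483  0.2313] F [0.02 0.06 0.86] w 0.0854
y-axis [ 0.301 -0.954  0.   ] z-axis [-0.954 -0.301 -0.   ] x-axis [ 0.  0. -1.]
move xyz [ 0.2033 -0.9495 -1.1306]
twist for z= 1 113.13 scaled 3.7708
twist for z= -1 -66.87 scaled -2.2292
```

Request:
apply_moves(moves=[{"grip": -1,"y": -0.08,"z": -0.09,"twist": -0.2},{"grip": -1,"y": -0.16,"z": -0.18,"twist": -0.4},{"grip": -1,"y": -0.23,"z": -0.27,"twist": -0.6},{"grip": -1,"y": -0.31,"z": -0.36,"twist": -0.8},{"grip": -1,"y": -0.39,"z": -0.45,"twist": -1},{"grip": -1,"y": -0.46,"z": -0.55,"twist": -1},{"grip": -1,"y": -0.46,"z": -0.55,"twist": -1}])

```text
$.moves[0]: bad value
```

Run:
```python
from h import *
from cell import robot
plan(robot,[.49,-.05,.12],np.radians(84.4))
```

```text
clock 1.35 pos [ 0.1731 -0.5483  0.2313] F [0.02 0.06 0.86] w 0.0854
y-axis [ 0.301 -0.954  0.   ] z-axis [-0.954 -0.301 -0.   ] x-axis [ 0.  0. -1.]
move xyz [ 0.2783 -0.9495 -1.1306]
twist for z= 1 113.13 scaled 3.7708
twist for z= -1 -66.87 scaled -2.2292
```

Probably every key is needed in each row.

Request:
apply_moves(moves=[{"grip": -1,"x": 0,"y": -0.08,"z": -0.09,"twist": -0.2},{"grip": -1,"x": 0,"y": -0.16,"z": -0.18,"twist": -0.4},{"grip": -1,"x": 0,"y": -0.23,"z": -0.27,"twist": -0.6},{"grip": -1,"x": 0,"y": -0.31,"z": -0.36,"twist": -0.8},{"grip": -1,"x": 0,"y": -0.39,"z": -0.45,"twist": -1},{"grip": -1,"x": 0,"y": -0.46,"z": -0.55,"twist": -1},{"grip": -1,"x": 0,"y": -0.46,"z": -0.55,"twist": -1}])

```text
clock: 1.93
ee_pos: [0.3281, -0.3044, 0.2315]
orientation: [149.3, 90.0, 16.8]
contact_force: [1.1, 0.2, -0.4]
width: 0.0005
```

Run:
```python
from h import *
from cell import robot
plan(robot,[.49,-.05,.12],np.radians(84.4))
```

```text
clock 1.93 pos [ 0.3281 -0.3044  0.2315] F [ 1.06  0.18 -0.41] w 0.0005
y-axis [ 0.738 -0.675  0.   ] z-axis [-0.675 -0.738 -0.   ] x-axis [ 0.001  0.    -1.   ]
move xyz [ 0.2791 -0.131  -0.7421]
twist for z= 1 143.12 scaled 4.7708
twist for z= -1 -36.88 scaled -1.2292
```

Request:
apply_moves(moves=[{"grip": -1,"x": 0.03,"y": -0.02,"z": -0.1,"twist": -0.2},{"grip": -1,"x": 0.06,"y": -0.04,"z": -0.2,"twist": -0.4},{"grip": -1,"x": 0.1,"y": -0.06,"z": -0.3,"twist": -0.6},{"grip": -1,"x": 0.14,"y": -0.08,"z": -0.4,"twist": -0.8},{"grip": -1,"x": 0.18,"y": -0.1,"z": -0.5,"twist": -1},{"grip": -1,"x": 0.22,"y": -0.12,"z": -0.6,"twist": -1},{"grip": -1,"x": 0.26,"y": -0.13,"z": -0.68,"twist": -1},{"grip": -1,"x": 0.28,"y": -0.13,"z": -0.74,"twist": -1},{"grip": -1,"x": 0.28,"y": -0.13,"z": -0.74,"twist": -1}])

```text
clock: 2.68
ee_pos: [0.4924, -0.0469, 0.1179]
orientation: [170.8, 89.9, 68.6]
contact_force: [0.9, 0.8, 0.8]
width: -0.0001
```

Run:
```python
from h import *
from cell import robot
a=np.radians(84.4);u=np.array([np.cos(a),np.sin(a)]); r=np.array([u[1],-u[0]])
b=np.array([.494,-.0062])
t=b-.045*u+.003*r; print(t)
plan(robot,[t[0],t[1],.006],a)
```

```text
[ 0.49259445 -0.05127798]
clock 2.68 pos [ 0.4924 -0.0469  0.1179] F [0.91 0.82 0.81] w -0.0001
y-axis [ 0.977 -0.212  0.   ] z-axis [-0.212 -0.977 -0.002] x-axis [ 0.001  0.002 -1.   ]
move xyz [0.2796 0.0026 0.0112]
twist for z= 1 173.36 scaled 5.7788
twist for z= -1 -6.64 scaled -0.2212
```

Request:
apply_moves(moves=[{"grip": -1,"x": 0.06,"y": 0.003,"z": 0.011,"twist": -0.1},{"grip": -1,"x": 0.14,"y": 0.003,"z": 0.011,"twist": -0.22},{"grip": -1,"x": 0.21,"y": 0.003,"z": 0.011,"twist": -0.22},{"grip": -1,"x": 0.25,"y": 0.003,"z": 0.011,"twist": -0.22},{"grip": -1,"x": 0.27,"y": 0.003,"z": 0.011,"twist": -0.22},{"grip": -1,"x": 0.278,"y": 0.003,"z": 0.011,"twist": -0.22},{"grip": -1,"x": 0.278,"y": 0.003,"z": 0.011,"twist": -0.22}])

```text
clock: 3.27
ee_pos: [0.4928, -0.0516, 0.0065]
orientation: [173.6, 89.9, 78.0]
contact_force: [0.7, -0.2, -0.0]
width: -0.0001
```

Run:
```python
from h import *
from cell import robot
a=np.radians(84.4);u=np.array([np.cos(a),np.sin(a)]); r=np.array([u[1],-u[0]])
b=np.array([.494,-.0062])
t=b-.014*u+.003*r; print(t)
plan(robot,[t[0],t[1],.006],a)
c=robot.read_camera("wrist");cv2.imwrite("pics/w1.png",c["img"][:,:,::-1])
for i in range(5):
  c=robot.read_camera("side");print(robot.state()["contact_force"].round(2))
pickle.dump(c,open("side1.pkl","wb"))
cv2.imwrite("pics/s1.png",cv2.resize(c["img"][140:340,180:420],None,fx=3,fy=3)[:,:,::-1])
```

```text
[ 0.49561952 -0.02042593]
clock 3.27 pos [ 0.4928 -0.0516  0.0065] F [ 0.71 -0.19 -0.01] w -0.0001
y-axis [ 0.995 -0.099  0.   ] z-axis [-0.099 -0.995 -0.002] x-axis [ 0.     0.002 -1.   ]
move xyz [ 0.0015 -0.0008 -0.0782]
twist for z= 1 179.94 scaled 5.998
twist for z= -1 -0.06 scaled -0.002
[ 0.6   0.78 -0.  ]
[ 0.6   0.15 -1.35]
[ 0.11 -0.34  0.25]
[-0.35  0.55  0.52]
[ 0.1  -0.59  0.34]
```

View pics/w1.png

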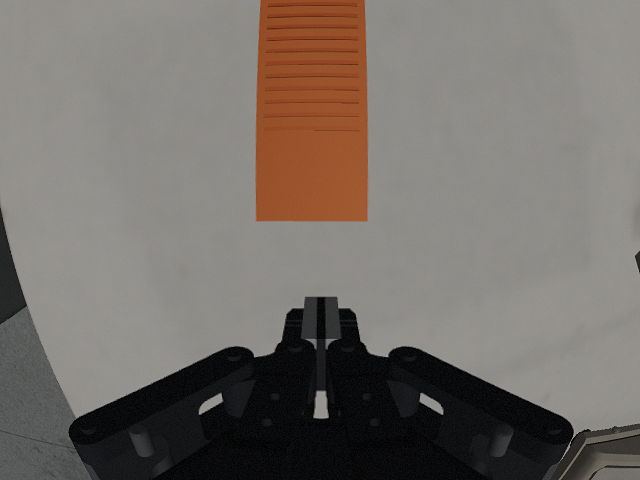

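View pics/s1.png

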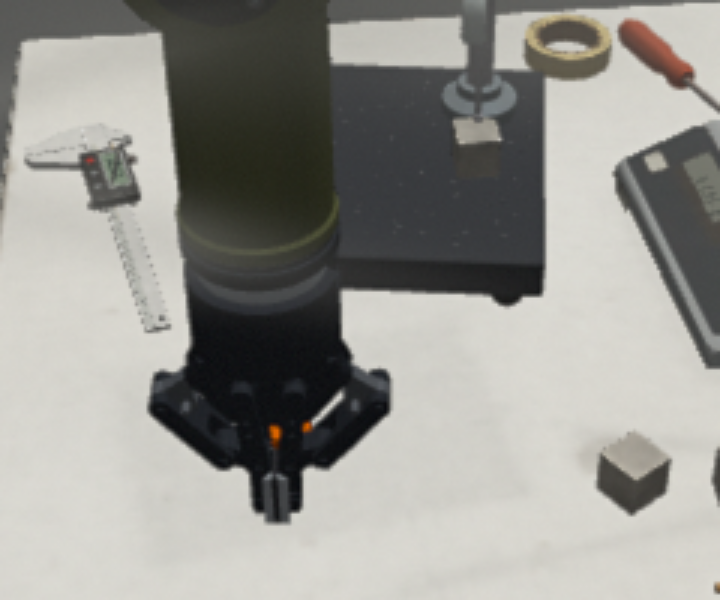

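Request:
apply_moves(moves=[{"grip": -0.5,"x": 0.004,"y": -0.004,"z": -0.02,"twist": 0},{"grip": -0.5,"x": 0.004,"y": -0.004,"z": -0.04,"twist": 0},{"grip": -0.5,"x": 0.004,"y": -0.004,"z": -0.055,"twist": 0},{"grip": -0.5,"x": 0.004,"y": -0.004,"z": -0.065,"twist": 0},{"grip": -0.5,"x": 0.004,"y": -0.004,"z": -0.07,"twist": 0},{"grip": -0.5,"x": 0.004,"y": -0.004,"z": -0.07,"twist": 0}])

```text
clock: 4.07
ee_pos: [0.4948, -0.0226, 0.0061]
orientation: [125.2, 89.8, 29.7]
contact_force: [-0.5, -0.2, 1.0]
width: 0.0211
```

Run:
```python
from h import *
from cell import robot
plan(robot,[.4956,-.0204,.006],np.radians(84.4))
c=robot.read_camera("wrist");cv2.imwrite("pics/w2.png",c["img"][:,:,::-1])
```

```text
clock 4.07 pos [ 0.4948 -0.0226  0.0061] F [-0.47 -0.17  0.97] w 0.0211
y-axis [ 0.995 -0.097  0.003] z-axis [-0.097 -0.995 -0.002] x-axis [ 0.003  0.002 -1.   ]
move xyz [ 0.0004  0.0015 -0.0058]
twist for z= 1 -179.97 scaled -5.999
twist for z= -1 0.03 scaled 0.001
```

View pics/w2.png

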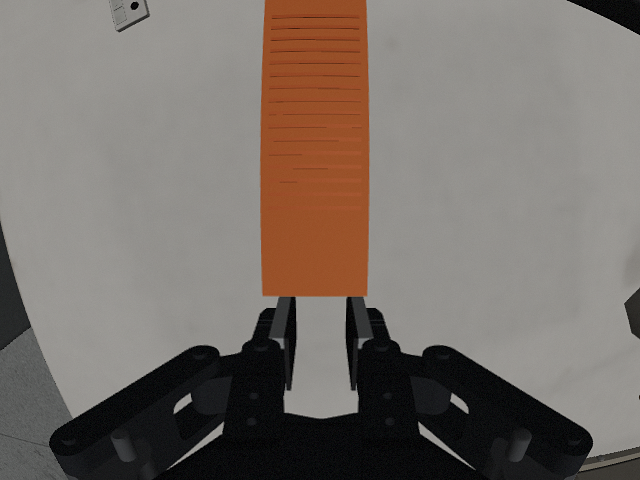

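Request:
apply_moves(moves=[{"grip": -0.5,"x": 0,"y": 0,"z": -0.004,"twist": 0},{"grip": -0.5,"x": 0,"y": 0,"z": -0.007,"twist": 0},{"grip": -0.5,"x": 0,"y": 0,"z": -0.01,"twist": 0},{"grip": -0.5,"x": 0,"y": 0,"z": -0.014,"twist": 0},{"grip": -0.5,"x": 0,"y": 0,"z": -0.02,"twist": 0},{"grip": -0.5,"x": 0,"y": 0,"z": -0.027,"twist": 0},{"grip": -0.5,"x": 0,"y": 0,"z": -0.035,"twist": 0},{"grip": -0.5,"x": 0,"y": 0,"z": -0.043,"twist": 0},{"grip": -0.5,"x": 0,"y": 0,"z": -0.051,"twist": 0},{"grip": -0.5,"x": 0,"y": 0,"z": -0.059,"twist": 0},{"grip": -0.5,"x": 0,"y": 0,"z": -0.067,"twist": 0},{"grip": -0.5,"x": 0,"y": 0,"z": -0.075,"twist": 0},{"grip": -0.5,"x": 0,"y": 0,"z": -0.082,"twist": 0},{"grip": -0.5,"x": 0,"y": 0,"z": -0.088,"twist": 0},{"grip": -0.5,"x": 0,"y": 0,"z": -0.092,"twist": 0},{"grip": -0.5,"x": 0,"y": 0,"z": -0.095,"twist": 0},{"grip": -0.5,"x": 0,"y": 0,"z": -0.095,"twist": 0}])

```text
clock: 5.53
ee_pos: [0.4985, 0.0151, 0.0062]
orientation: [125.1, 89.8, 29.5]
contact_force: [-0.1, 0.3, -0.4]
width: 0.0215
```

```bash
cat > look.py <<'E'
from h import *
from cell import robot
import sys
k=sys.argv[1]; n=int(sys.argv[2])
plan(robot,robot.state()["ee_pos"],np.radians(84.4))
F=[];Z=[]
for i in range(n):
    c=robot.read_camera("wrist" if i==0 else "side"); s=robot.state();F.append(s["contact_force"]);Z.append(s["ee_pos"])
    if i==0: cv2.imwrite(f"pics/w_{k}.png",c["img"][:,:,::-1])
if n>1: pickle.dump(c,open(f"side_{k}.pkl","wb"));cv2.imwrite(f"pics/s_{k}.png",cv2.resize(c["img"][140:340,180:420],None,fx=3,fy=3)[:,:,::-1])
F=np.array(F);u=np.array([.0976,.995,0]);print("mean F",F.mean(0).round(2),"sem",(F.std(0)/n**.5).round(2),"along push",(F@u).mean().round(2),"pos",np.mean(Z,0).round(4))
E
python3 look.py a 6
```

```text
clock 5.53 pos [0.4985 0.0151 0.0062] F [-0.09  0.29 -0.42] w 0.0215
y-axis [ 0.995 -0.097  0.003] z-axis [-0.097 -0.995 -0.002] x-axis [ 0.003  0.002 -1.   ]
move xyz [0. 0. 0.]
twist for z= 1 -179.97 scaled -5.9991
twist for z= -1 0.03 scaled 0.0009
mean F [-0.04  0.09 -0.23] sem [0.12 0.19 0.09] along push 0.08 pos [0.4985 0.0148 0.0062]
```

View pics/w_a.png

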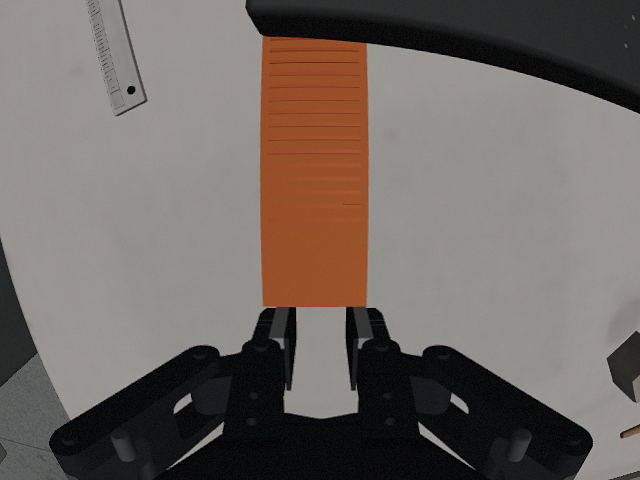

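View pics/s_a.png

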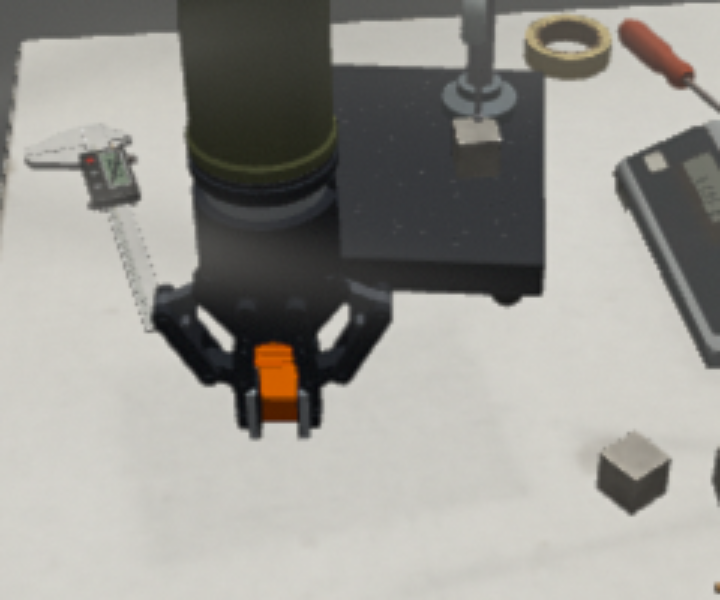

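Run:
```python
from h import *
c=load("side0.pkl"); 
for F in([.5148,.1455],[.597+np.cos(np.radians(-10))*.068+np.sin(np.radians(-10))*.088,.2204+np.sin(np.radians(-10))*.068-np.cos(np.radians(-10))*.088]):
  for zc in(.011,.015,.018,.021):
    # bottom silhouette row
    t=np.linspace(0,2*np.pi,60);ph=np.linspace(0,np.pi,40)
    P=np.array([[F[0]+.011*np.sin(b)*np.cos(a),F[1]+.011*np.sin(b)*np.sin(a),zc+.011*np.cos(b)] for a in t for b in ph])
    q=np.array([proj(c,X) for X in P]); print(F,zc,"bottom row",q[:,0].max().round(2),"col",q[q[:,0].argmax(),1].round(1))
g=cv2.cvtColor(c["img"],cv2.COLOR_RGB2GRAY)
for col in(268,270,272,274,276,277,278,280,282,285,290): print(col,g[226:246,col].tolist())
for col in(345,347,349,351): print(col,g[226:250,col].tolist())
```

```text
[0.5148, 0.1455] 0.011 bottom row 238.87 col 277.8
[0.5148, 0.1455] 0.015 bottom row 237.25 col 277.7
[0.5148, 0.1455] 0.018 bottom row 236.03 col 277.7
[0.5148, 0.1455] 0.021 bottom row 234.8 col 277.6
[np.float64(0.6486858875701402), np.float64(0.12192884165357445)] 0.011 bottom row 241.86 col 349.3
[np.float64(0.6486858875701402), np.float64(0.12192884165357445)] 0.015 bottom row 240.24 col 349.4
[np.float64(0.6486858875701402), np.float64(0.12192884165357445)] 0.018 bottom row 239.01 col 349.5
[np.float64(0.6486858875701402), np.float64(0.12192884165357445)] 0.021 bottom row 237.79 col 349.5
268 [75, 75, 75, 74, 73, 71, 69, 67, 67, 122, 187, 190, 191, 190, 190, 189, 190, 191, 192, 192]
270 [73, 73, 73, 72, 71, 70, 67, 65, 69, 121, 188, 190, 190, 190, 190, 190, 190, 191, 192, 193]
272 [72, 71, 71, 71, 70, 71, 68, 64, 70, 120, 189, 191, 191, 190, 190, 190, 192, 193, 193, 193]
274 [70, 69, 71, 72, 69, 68, 68, 63, 61, 69, 129, 188, 191, 191, 191, 192, 192, 192, 192, 193]
276 [66, 69, 68, 69, 68, 68, 66, 63, 62, 57, 71, 156, 189, 190, 189, 189, 192, 192, 192, 193]
277 [68, 68, 69, 68,
[... 285 characters left out ...]
5, 64, 62, 63, 57, 85, 189, 191, 190, 190, 190, 190, 192, 193, 192, 192]
285 [59, 61, 62, 62, 62, 61, 62, 60, 57, 74, 158, 190, 191, 191, 191, 192, 192, 192, 192, 192]
290 [57, 57, 58, 59, 58, 58, 58, 59, 55, 71, 152, 190, 189, 190, 190, 190, 190, 191, 190, 193]
345 [53, 46, 29, 26, 29, 28, 30, 29, 31, 31, 32, 33, 27, 34, 88, 186, 195, 193, 191, 193, 192, 192, 192, 191]
347 [52, 48, 29, 25, 28, 27, 29, 31, 29, 31, 30, 31, 29, 25, 25, 74, 188, 193, 191, 191, 192, 192, 192, 191]
349 [53, 49, 30, 26, 27, 27, 27, 29, 30, 28, 31, 32, 31, 26, 23, 56, 154, 190, 192, 192, 191, 191, 191, 190]
351 [53, 49, 32, 26, 27, 28, 25, 27, 28, 27, 31, 30, 29, 20, 41, 117, 190, 193, 192, 192, 192, 191, 191, 190]
```

Request:
apply_moves(moves=[{"grip": -0.5,"x": 0,"y": 0,"z": -0.004,"twist": 0},{"grip": -0.5,"x": 0,"y": 0,"z": -0.008,"twist": 0},{"grip": -0.5,"x": 0,"y": 0,"z": -0.012,"twist": 0},{"grip": -0.5,"x": 0,"y": 0,"z": -0.016,"twist": 0},{"grip": -0.5,"x": 0,"y": 0,"z": -0.02,"twist": 0},{"grip": -0.5,"x": 0,"y": 0,"z": -0.023,"twist": 0},{"grip": -0.5,"x": 0,"y": 0,"z": -0.023,"twist": 0}])

```text
clock: 6.42
ee_pos: [0.4994, 0.0242, 0.0062]
orientation: [124.5, 89.8, 28.9]
contact_force: [-0.4, -0.0, 0.5]
width: 0.0217
```

```bash
python3 look.py b 4
```

```text
clock 6.42 pos [0.4994 0.0242 0.0062] F [-0.35 -0.02  0.53] w 0.0217
y-axis [ 0.995 -0.097  0.003] z-axis [-0.097 -0.995 -0.002] x-axis [ 0.003  0.002 -1.   ]
move xyz [0. 0. 0.]
twist for z= 1 -179.97 scaled -5.9992
twist for z= -1 0.03 scaled 0.0008
mean F [ 0.22 -0.15  0.11] sem [0.16 0.3  0.09] along push -0.12 pos [0.4994 0.024  0.0062]
```

Request:
apply_moves(moves=[{"grip": -0.5,"x": 0,"y": 0,"z": -0.003,"twist": 0},{"grip": -0.5,"x": 0,"y": 0,"z": -0.006,"twist": 0},{"grip": -0.5,"x": 0,"y": 0,"z": -0.008,"twist": 0},{"grip": -0.5,"x": 0,"y": 0,"z": -0.008,"twist": 0}])

```text
clock: 6.95
ee_pos: [0.4997, 0.0273, 0.0062]
orientation: [124.6, 89.8, 29.1]
contact_force: [1.4, -0.1, 0.2]
width: 0.0212
```

```bash
python3 look.py c 4
```

```text
clock 6.95 pos [0.4997 0.0273 0.0062] F [ 1.45 -0.14  0.16] w 0.0212
y-axis [ 0.995 -0.097  0.003] z-axis [-0.097 -0.995 -0.002] x-axis [ 0.003  0.002 -1.   ]
move xyz [0. 0. 0.]
twist for z= 1 -179.99 scaled -5.9996
twist for z= -1 0.01 scaled 0.0004
mean F [-0.21 -0.69 -0.28] sem [0.15 0.24 0.13] along push -0.71 pos [0.4997 0.0272 0.0063]
```

Request:
apply_moves(moves=[{"grip": -0.5,"x": 0,"y": 0,"z": -0.003,"twist": 0},{"grip": -0.5,"x": 0,"y": 0,"z": -0.006,"twist": 0},{"grip": -0.5,"x": 0,"y": 0,"z": -0.006,"twist": 0}])

```text
clock: 7.4
ee_pos: [0.5, 0.0296, 0.0062]
orientation: [122.7, 89.8, 27.1]
contact_force: [0.5, -0.8, 1.0]
width: 0.0215
```

```bash
python3 look.py d 4
```

```text
clock 7.4 pos [0.5    0.0296 0.0062] F [ 0.52 -0.75  0.97] w 0.0215
y-axis [ 0.995 -0.097  0.003] z-axis [-0.097 -0.995 -0.002] x-axis [ 0.003  0.002 -1.   ]
move xyz [0. 0. 0.]
twist for z= 1 -179.98 scaled -5.9994
twist for z= -1 0.02 scaled 0.0006
mean F [-0.56  0.36  0.16] sem [0.24 0.22 0.24] along push 0.3 pos [0.5    0.0296 0.0062]
```

Request:
apply_moves(moves=[{"grip": -0.5,"x": 0,"y": 0,"z": -0.003,"twist": 0},{"grip": -0.5,"x": 0,"y": 0,"z": -0.005,"twist": 0},{"grip": -0.5,"x": 0,"y": 0,"z": -0.005,"twist": 0}])

```text
clock: 7.85
ee_pos: [0.5001, 0.0313, 0.0063]
orientation: [116.7, 89.8, 21.1]
contact_force: [-0.1, -3.5, 0.2]
width: 0.0214
```

```bash
python3 look.py e 6
```

```text
clock 7.85 pos [0.5001 0.0313 0.0063] F [-0.13 -3.47  0.19] w 0.0214
y-axis [ 0.995 -0.097  0.003] z-axis [-0.097 -0.995 -0.001] x-axis [ 0.003  0.001 -1.   ]
move xyz [0. 0. 0.]
twist for z= 1 -179.97 scaled -5.9989
twist for z= -1 0.03 scaled 0.0011
mean F [-0.81 -4.07  0.32] sem [0.14 0.21 0.13] along push -4.13 pos [0.5001 0.0313 0.0062]
```

Request:
apply_moves(moves=[{"grip": -0.5,"x": 0,"y": 0,"z": -0.003,"twist": 0},{"grip": -0.5,"x": 0,"y": 0,"z": -0.005,"twist": 0},{"grip": -0.5,"x": 0,"y": 0,"z": -0.005,"twist": 0}])

```text
clock: 8.4
ee_pos: [0.5002, 0.0328, 0.0063]
orientation: [107.8, 89.8, 12.3]
contact_force: [-0.1, -6.2, 0.7]
width: 0.0217
```

```bash
python3 look.py f 6
```

```text
clock 8.4 pos [0.5002 0.0328 0.0063] F [-0.15 -6.19  0.7 ] w 0.0217
y-axis [ 0.995 -0.097  0.003] z-axis [-0.097 -0.995 -0.001] x-axis [ 0.003  0.001 -1.   ]
move xyz [0. 0. 0.]
twist for z= 1 -179.96 scaled -5.9986
twist for z= -1 0.04 scaled 0.0014
mean F [-0.41 -6.27  0.76] sem [0.23 0.17 0.17] along push -6.28 pos [0.5002 0.0328 0.0063]
```

Contact came at about TCP y = 0.030 and the push now stands at 6 N, below the 12 N limit. I back off and check the stand, then press.

Request:
apply_moves(moves=[{"grip": -0.5,"x": 0,"y": 0,"z": 0.006,"twist": 0},{"grip": -0.5,"x": 0,"y": 0,"z": 0.04,"twist": 0},{"grip": -0.5,"x": -0.05,"y": 0,"z": 0.07,"twist": 0},{"grip": -0.8,"x": -0.14,"y": 0,"z": 0.1,"twist": 0},{"grip": -1,"x": -0.24,"y": 0,"z": 0.16,"twist": 0},{"grip": -1,"x": -0.32,"y": 0,"z": 0.24,"twist": 0},{"grip": -1,"x": -0.38,"y": 0,"z": 0.32,"twist": 0},{"grip": -1,"x": -0.38,"y": 0,"z": 0.32,"twist": 0}])

```text
clock: 9.37
ee_pos: [0.4908, -0.0987, 0.1631]
orientation: [81.8, 89.2, -13.9]
contact_force: [1.0, -0.6, -0.4]
width: -0.0
```

```bash
cat > chk.py <<'E'
from h import *
from cell import robot
import sys
k=sys.argv[1]
c=robot.read_camera("top"); s=robot.read_camera("side"); pickle.dump(c,open(f"top_{k}.pkl","wb"));pickle.dump(s,open(f"side_{k}.pkl","wb"))
d=c["depth"]; rr,cc=np.mgrid[0:480,0:640]
P=np.stack([(cc-c["cx"])/c["fx"]*d,(rr-c["cy"])/c["fy"]*d,d],-1)-c["t"]; W=P@c["R"]
m=((W[...,2]>0.04)&(W[...,2]<0.06)&(cc>140)&(cc<310)&(rr>155)&(rr<300)).astype(np.uint8)
_,l,st,_=cv2.connectedComponentsWithStats(m);m=l==1+np.argmax(st[1:,4]);p=W[m]
print("plane",np.linalg.lstsq(np.c_[p[:,:2],np.ones(len(p))],p[:,2],rcond=None)[0], cv2.minAreaRect((p[:,:2]*1000).astype(np.float32)))
for n,i in(("top",c),("side",s)):
    cr=i["img"][140:340,150:410]; cv2.imwrite(f"pics/{n}_{k}.png",cv2.resize(cr,None,fx=3,fy=3,interpolation=cv2.INTER_CUBIC)[:,:,::-1])
r0=load(f"{'side'}0.pkl"); 
# sub-pixel shift of stand and small things vs start
for n,i,boxes in(("top",c,dict(stand=(225,285,155,275),gauge=(170,215,165,245),cal=(310,370,160,290),cubes=(135,195,360,392))),("side",s,dict(stand=(160,240,262,365),cal=(180,250,188,238),cubes=(280,312,376,442)))):
    a=load(n+"0.pkl")["img"]
    for b,(y0,y1,x0,x1) in boxes.items():
        g=lambda im:np.float32(cv2.cvtColor(im[y0:y1,x0:x1],cv2.COLOR_RGB2GRAY))
        print(n,b,cv2.phaseCorrelate(g(a),g(i["img"]),cv2.createHanningWindow((x1-x0,y1-y0),cv2.CV_32F)))
plan(robot,[.515,.1455,.07],np.radians(84.4))
E
python3 chk.py g
```

```text
plane [0.00188781 0.00052245 0.04811498] ((596.7265625, 220.10845947265625), (220.56521606445312, 180.09776306152344), 79.98200988769531)
top stand ((-0.008964667973266671, -0.026127763179250252), 0.9463896342118581)
top gauge ((0.048211594441042394, 0.16831602180750949), 1.0310638707213933)
top cal ((0.5295405391823067, 0.015257007972387271), 0.9918889886361582)
top cubes ((-0.033324305565944456, -0.030506589191475086), 0.9785516704122226)
side stand ((0.1732661999584053, 0.02430308875058529), 0.48253228267033893)
side cal ((-0.015298052978696575, -0.09991064480515632), 0.4369721457693312)
side cubes ((0.007994471859007035, 0.029998902125289106), 0.993706026321484)
clock 9.47 pos [ 0.4887 -0.0958  0.1598] F [0.05 0.13 0.47] w 0.0002
y-axis [ 0.995 -0.1    0.008] z-axis [-0.1   -0.995 -0.001] x-axis [ 0.008  0.001 -1.   ]
move xyz [ 0.2254  0.0033 -0.6064]
twist for z= 1 179.86 scaled 5.9953
twist for z= -1 -0.14 scaled -0.0047
```

View pics/top_g.png

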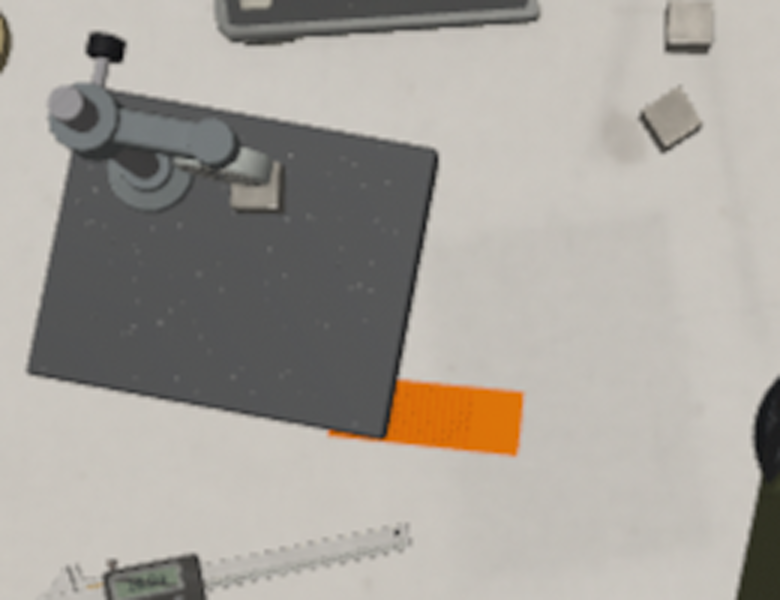

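View pics/side_g.png

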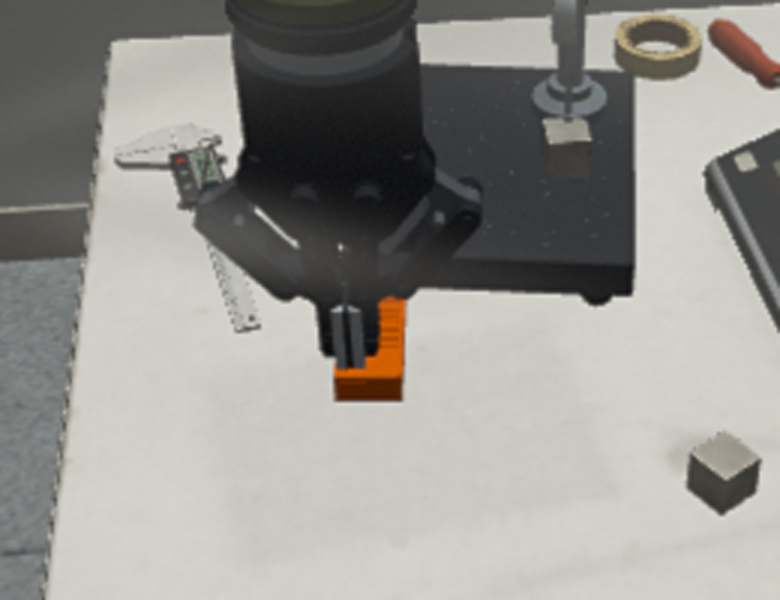

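Request:
apply_moves(moves=[{"grip": -1,"x": 0.02,"y": 0,"z": -0.06,"twist": 0},{"grip": -1,"x": 0.04,"y": 0,"z": -0.15,"twist": 0},{"grip": -1,"x": 0.06,"y": 0,"z": -0.25,"twist": 0},{"grip": -1,"x": 0.08,"y": 0.003,"z": -0.35,"twist": 0},{"grip": -1,"x": 0.11,"y": 0.003,"z": -0.45,"twist": 0},{"grip": -1,"x": 0.15,"y": 0.003,"z": -0.53,"twist": 0},{"grip": -1,"x": 0.19,"y": 0.003,"z": -0.58,"twist": 0},{"grip": -1,"x": 0.225,"y": 0.003,"z": -0.607,"twist": 0},{"grip": -1,"x": 0.24,"y": 0.003,"z": -0.607,"twist": 0},{"grip": -1,"x": 0.24,"y": 0.003,"z": -0.607,"twist": 0}])

```text
clock: 10.3
ee_pos: [0.5117, 0.1469, 0.0612]
orientation: [70.1, 90.0, -25.5]
contact_force: [0.6, -0.1, -0.6]
width: 0.0
```

```bash
python3 look.py h 3; python3 -c "
from h import *
from cell import robot
plan(robot,[.515,.1455,.05])"
```

```text
clock 10.3 pos [0.5117 0.1469 0.0612] F [ 0.6  -0.13 -0.59] w 0.0
y-axis [ 0.995 -0.097  0.001] z-axis [-0.097 -0.995  0.   ] x-axis [ 0.001 -0.    -1.   ]
move xyz [0. 0. 0.]
twist for z= 1 -179.99 scaled -5.9997
twist for z= -1 0.01 scaled 0.0003
mean F [-0.4  -0.05 -0.01] sem [0.23 0.25 0.18] along push -0.09 pos [0.5136 0.1457 0.0633]
clock 10.45 pos [0.5145 0.1453 0.0641] F [-0.79 -0.17 -0.32] w 0.0001
y-axis [ 0.995 -0.101  0.007] z-axis [-0.101 -0.995 -0.001] x-axis [ 0.007  0.    -1.   ]
move xyz [ 0.0351  0.001  -0.0005]
```

View pics/w_h.png

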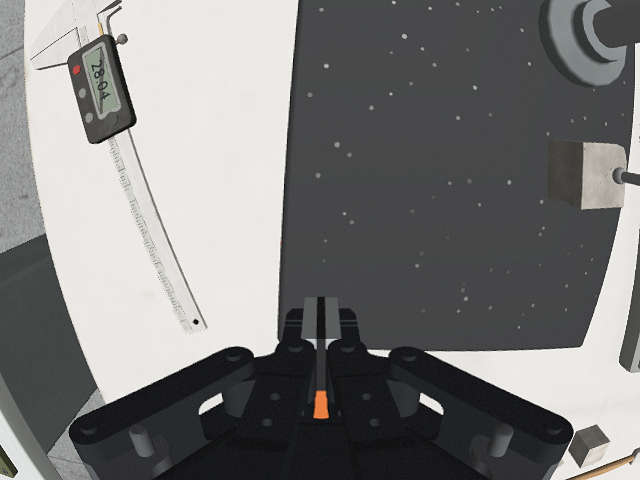

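Request:
apply_moves(moves=[{"grip": -1,"x": 0.01,"y": 0,"z": 0,"twist": 0},{"grip": -1,"x": 0.02,"y": 0,"z": 0,"twist": 0},{"grip": -1,"x": 0.027,"y": 0,"z": 0,"twist": 0},{"grip": -1,"x": 0.031,"y": 0,"z": 0,"twist": 0},{"grip": -1,"x": 0.033,"y": 0,"z": 0,"twist": 0},{"grip": -1,"x": 0.033,"y": 0,"z": 0,"twist": 0}])

```text
clock: 10.95
ee_pos: [0.5146, 0.1451, 0.0508]
orientation: [98.9, 89.6, 3.1]
contact_force: [0.2, 0.7, -0.7]
width: -0.0001
```

```bash
python3 look.py i 3
```

```text
clock 10.95 pos [0.5146 0.1451 0.0508] F [ 0.16  0.74 -0.72] w -0.0001
y-axis [ 0.995 -0.101  0.006] z-axis [-0.101 -0.995 -0.001] x-axis [ 0.007  0.    -1.   ]
move xyz [0. 0. 0.]
twist for z= 1 179.8 scaled 5.9934
twist for z= -1 -0.2 scaled -0.0066
mean F [0.14 0.21 0.35] sem [0.24 0.2  0.29] along push 0.22 pos [0.5147 0.1453 0.0509]
```

Request:
apply_moves(moves=[{"grip": -1,"x": 0.002,"y": 0,"z": 0,"twist": 0},{"grip": -1,"x": 0.0035,"y": 0,"z": 0,"twist": 0},{"grip": -1,"x": 0.0035,"y": 0,"z": 0,"twist": 0}])

```text
clock: 11.35
ee_pos: [0.5149, 0.1454, 0.0497]
orientation: [99.7, 89.6, 3.9]
contact_force: [-0.0, 0.1, 0.4]
width: 0.0001
```

```bash
python3 look.py j 4
```

```text
clock 11.35 pos [0.5149 0.1454 0.0497] F [-0.02  0.15  0.42] w 0.0001
y-axis [ 0.995 -0.101  0.007] z-axis [-0.101 -0.995 -0.001] x-axis [ 0.007  0.001 -1.   ]
move xyz [0. 0. 0.]
twist for z= 1 179.83 scaled 5.9944
twist for z= -1 -0.17 scaled -0.0056
mean F [-0.14  0.06  0.65] sem [0.43 0.19 0.21] along push 0.05 pos [0.5149 0.1454 0.0497]
```

Request:
apply_moves(moves=[{"grip": -1,"x": 0.0015,"y": 0,"z": 0,"twist": 0},{"grip": -1,"x": 0.0025,"y": 0,"z": 0,"twist": 0},{"grip": -1,"x": 0.0025,"y": 0,"z": 0,"twist": 0}])

```text
clock: 11.8
ee_pos: [0.5149, 0.1454, 0.0495]
orientation: [99.7, 89.6, 4.0]
contact_force: [-1.9, -0.3, 8.5]
width: -0.0004
```

```bash
python3 look.py k 4
```

```text
clock 11.8 pos [0.5149 0.1454 0.0495] F [-1.88 -0.33  8.49] w -0.0004
y-axis [ 0.995 -0.1    0.008] z-axis [-0.1   -0.995 -0.001] x-axis [ 0.008  0.001 -1.   ]
move xyz [0. 0. 0.]
twist for z= 1 179.83 scaled 5.9944
twist for z= -1 -0.17 scaled -0.0056
mean F [-1.38 -0.68  7.43] sem [0.17 0.38 0.12] along push -0.81 pos [0.5149 0.1454 0.0495]
```

Request:
apply_moves(moves=[{"grip": -1,"x": 0.0026,"y": 0,"z": 0,"twist": 0},{"grip": -1,"x": 0.003,"y": 0,"z": 0,"twist": 0},{"grip": -1,"x": 0.003,"y": 0,"z": 0,"twist": 0},{"grip": -1,"x": 0.003,"y": 0,"z": 0,"twist": 0},{"grip": -1,"x": 0.003,"y": 0,"z": 0,"twist": 0}])

```text
clock: 12.42
ee_pos: [0.5149, 0.1454, 0.0494]
orientation: [100.0, 89.5, 4.2]
contact_force: [-1.7, 0.0, 10.2]
width: -0.0
```

```bash
python3 look.py l 6
```

```text
clock 12.42 pos [0.5149 0.1454 0.0494] F [-1.7   0.03 10.22] w -0.0
y-axis [ 0.995 -0.1    0.008] z-axis [-0.1   -0.995 -0.001] x-axis [ 0.008  0.001 -1.   ]
move xyz [0. 0. 0.]
twist for z= 1 179.84 scaled 5.9946
twist for z= -1 -0.16 scaled -0.0054
mean F [-2.56 -0.85 10.23] sem [0.1  0.09 0.27] along push -1.09 pos [0.5149 0.1454 0.0494]
```

Request:
apply_moves(moves=[{"grip": -1,"x": 0,"y": 0,"z": 0,"twist": 0},{"grip": -1,"x": -0.02,"y": 0,"z": 0,"twist": 0},{"grip": -1,"x": -0.09,"y": 0,"z": 0.02,"twist": 0},{"grip": -1,"x": -0.17,"y": 0,"z": 0.1,"twist": 0},{"grip": -1,"x": -0.25,"y": 0,"z": 0.2,"twist": 0},{"grip": -1,"x": -0.3,"y": -0.05,"z": 0.3,"twist": 0},{"grip": -1,"x": -0.32,"y": -0.1,"z": 0.4,"twist": 0},{"grip": -1,"x": -0.32,"y": -0.1,"z": 0.5,"twist": 0},{"grip": -1,"x": -0.32,"y": -0.1,"z": 0.6,"twist": 0},{"grip": -1,"x": -0.32,"y": -0.1,"z": 0.7,"twist": 0},{"grip": -1,"x": -0.32,"y": -0.1,"z": 0.7,"twist": 0}])

```text
clock: 13.63
ee_pos: [0.4454, -0.1338, 0.1777]
orientation: [81.8, 89.4, -14.1]
contact_force: [0.4, 0.3, -0.1]
width: -0.0
```

```bash
python3 chk.py m
python3 - <<'E'
from h import *
from cell import robot
for n in("top","side"):
    a=load(n+"0.pkl");acc=[]
    for rep in range(5):
        b=robot.read_camera(n); 
        d=a["depth"];rr,cc=np.mgrid[0:480,0:640]
        P=np.stack([(cc-a["cx"])/a["fx"]*d,(rr-a["cy"])/a["fy"]*d,d],-1)-a["t"];W=P@a["R"]
        r=np.radians(-10);X=W[...,0]-.597;Y=W[...,1]-.2204;U=np.cos(r)*X+np.sin(r)*Y;V=-np.sin(r)*X+np.cos(r)*Y
        m=(abs(U)<.08)&(abs(V)<.1)&(W[...,2]<.055)&(W[...,2]>.043)
        d2=b["depth"];P2=np.stack([(cc-a["cx"])/a["fx"]*d2,(rr-a["cy"])/a["fy"]*d2,d2],-1)-a["t"];z2=(P2@a["R"])[...,2]
        m&=(abs(z2-.049)<.007)
        dz=z2-W[...,2]; A=np.c_[np.ones(m.sum()),U[m],V[m]]; k=np.linalg.lstsq(A,dz[m],rcond=None)[0]
        mb=(abs(W[...,2])<.008)&(abs(z2)<.008)&(cc>300)&(cc<400)&(rr>300 if n=="top" else rr>300)
        acc.append([k@[1,-.068,-.088],k@[1,-.068,.088],k@[1,.068,-.088],k@[1,.068,.088],np.mean(dz[mb])])
    acc=np.array(acc)*1e3; print(n,m.sum(),"dz mm FR FL BR BL bench",acc.mean(0).round(3),"sd",acc.std(0).round(3), "noise",dz[m].std()*1e3)
E
```

```text
plane [0.00220793 0.00179929 0.04763598] ((596.9598388671875, 219.8400421142578), (220.43408203125, 180.63409423828125), 79.99075317382812)
top stand ((-0.018374946566382278, -0.03958979290778686), 0.9500959348678589)
top gauge ((0.065495824739628, 0.19962700473213957), 1.0236646122402615)
top cal ((0.545764512920087, 0.020473051942513365), 0.9851424431506498)
top cubes ((-0.05083512707841109, -0.04168746032466686), 0.9796901175131401)
side stand ((0.12611465891145457, -0.02853615781324237), 0.9109416621702688)
side cal ((-1.6859649432456365, 17.674362928153563), 0.08191927327050103)
side cubes ((-0.008559041926211819, 0.025188186250806766), 0.9935374211312996)
clock 13.73 pos [ 0.4458 -0.1321  0.1772] F [ 0.45  0.59 -0.35] w -0.0001
y-axis [ 0.994 -0.105  0.009] z-axis [-0.105 -0.994 -0.   ] x-axis [ 0.009 -0.    -1.   ]
move xyz [ 0.2693  0.0967 -0.7081]
twist for z= 1 179.57 scaled 5.9857
twist for z= -1 -0.43 scaled -0.0143
top 8022 dz mm FR FL BR BL bench [ 0.275  0.082  0.082 -0.111 -0.039] sd [0.047 0.033 0.048 0.044 0.013] noise 2.5829039332457286
side 4037 dz mm FR FL BR BL bench [ 0.285  0.088  0.022 -0.174 -0.002] sd [0.035 0.037 0.026 0.053 0.018] noise 1.6931006883064967
```

View pics/top_m.png

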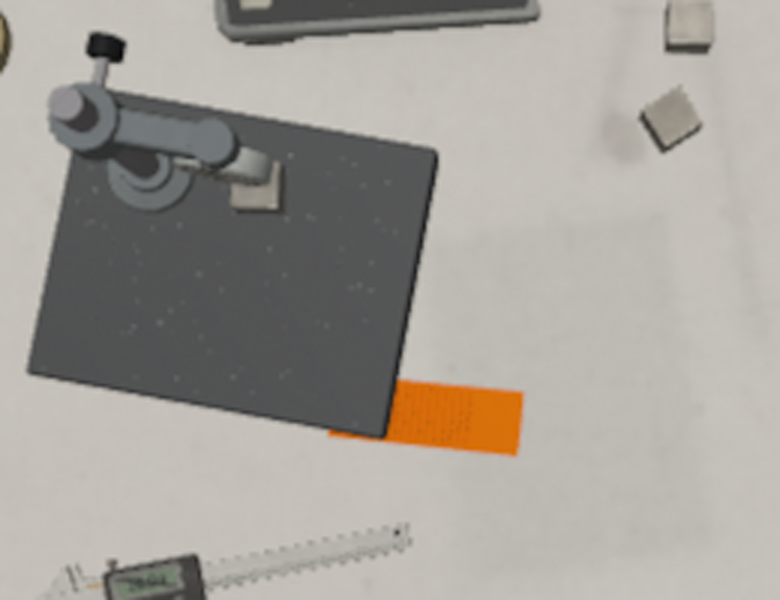

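View pics/side_m.png

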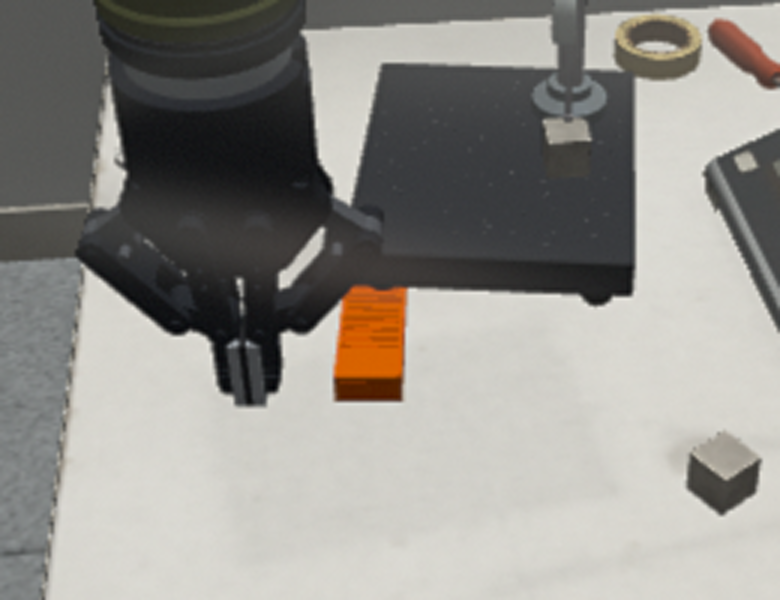

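Run:
```python
from cell import robot
s=robot.state();print(s["clock"],s["ee_pos"],s["contact_force"],abs(s["joint_velocities"]).max())
print(robot.finish_job())
```

```text
14.2333 [ 0.44601103 -0.1283665   0.17662015] [-0.338127   -0.3497928  -0.36688324] 0.2980097626683468
the job is handed in; nothing more can be done
None
```

I pushed the orange wedge, thin edge first, under the short foot with open fingertips, pressed about 10 N on the granite above that foot, and withdrew. The job was handed in at 14.2 s with the hand clear of everything.

- **Push:** The foot met the wedge at about 4 N of push. I queued one more 1.5 mm step without reading that force first, and the push rose to about 6 N. That is farther than the first touch needed, but below the 12 N that would shove the stand.
- **Press:** At 10.2 N the fingertip had gone down about 0.3 mm since first touch, and only 0.1 mm of that came between 7.4 and 10.2 N. I took the corner as firm and pushed the wedge no farther.
- **Stand:** Image comparison shows its base shifted by under about 0.15 px. Depth from both cameras puts the short-foot corner about 0.28 mm higher than at the start, and the opposite corner about 0.1 to 0.2 mm lower. The corner may therefore be very slightly loaded or lifted, rather than just resting on the wedge.
- **Bystanders:** The two bench cubes show no movement. The cube under the gauge looks unmoved in the pictures, but I did not check it on its own. The checks disagree on the caliper. The top camera gave a 0.5 px shift, but the side camera showed none in the first check and lost the caliper behind the arm in the last. I think the 0.5 px is an artefact of its scale pattern, because nothing came near it.

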